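# Tap three stoppers home in order

## Robot

A 7-joint arm with a two-finger parallel gripper is mounted at the origin on the work surface; the furniture and walls round the work are solid. World frame = base frame: x ahead of the robot, y to its left, z up, the work surface at z = 0. Lengths are in m, angles in rad, forces in N, time in s.
With the tool pointing down it reaches from about 0.35 to 0.9 m from the base axis. Payload 8.1 kg.
Tool frame: the origin (TCP) lies on the front face of the gripper's body, between the roots of the fingers; the fingertips stand 66 mm ahead of it and the grasp point (between the pads) lies 47 mm ahead of it (arm.finger_overhang is the distance from the TCP to the fingertips, in m); z points along the fingers, y is the line along which they close (so a half turn about z gives the same grasp; the last joint's range is limited). The gripper opens to 92 mm and grips with 3 to 60 N. Pads are 19 mm wide; open, the fingers measure 130 mm over their backs; the gripper's body (75 mm by 190 mm) begins 47 mm behind the grasp point.
Start: joints at [0.57, 0.434, 0.025, 1.573, -0.012, 1.134, -0.075], TCP at [0.489, -0.39, 0.292] pointing down, gripper open.
Joint ranges: [-2.62, 2.62], [-0.44, 2.09], [-1.27, 1.32], [0.08, 2.57], [-1.32, 4.46], [0.12, 2], [-2.74, 2.74]. Speed limits (rad/s): [2.22, 2.22, 3.01, 3.01, 3.14, 3.14, 3.14].

## Interface

Orientations are given as a rotation vector (axis times angle).
In Python, from cell import readout, cams, workorder, spotter, arm gives the robot as it stands.
- The arm moves only by the tool drive_effector, called after "Call:" in YAML: its name, and indented under it one key for each argument. Schema: {"type":"object","properties":{"deltas":{"type":"string"},"grip_force":{"type":"number"},"only":{"type":"string"},"quiet":{"type":"boolean"},"lines":{"type":"string"}},"required":["deltas"],"additionalProperties":false}. deltas is a string of 1 to 10 rows, one to a line, with the numbers parted by spaces; each row has 5 numbers: dx, dy, dz in m, then a turn about the tool's z in rad, then the opening from 0.0 (shut) to 1.0 (fully open); each row shifts and turns the commanded pose from where the row before left it, along the tool's axes as they then stand; what a row does not reach is not made up. A row lasts 1/10 s, in which the tool goes at most 0.05 m and 0.15 rad, less where a joint would pass 70% of its speed; a pose out of reach is approached as far as the arm can. The fingers move at their own pace and stop on an object; grip_force is the grip in N (left out, the last holds). Time passes only in rows, so rows that do not move let the fingers close. The tool returns the time, the measured TCP pose, the force, the opening and the grip force at its end. only (a regular expression) keeps the lines of the reply that match it, lines (a string "A,B") keeps lines A to B, and quiet returns only ok. Input that does not fit is refused with a message, and nothing moves.
- readout.observe(): the state, without advancing time (a new reading comes with each control period).
- cams.get_image(name): name is "scene" or "top" or "wrist"; returns a dict with "image" (400x640x3 uint8, blue, green, red), "fx", "fy", "cx", "cy" (pixels), "cam_to_world" (4x4, takes a point from camera to world coordinates); the wrist camera has in their place "mount" (4x4, takes a point from camera to tool coordinates, whose origin is the TCP and whose axes are the flange's). Camera axes: x right, y down, z forward; pixel columns grow to the right and rows downward; lengths in m; the calibration is good to about 2 mm. The wrist camera is an equidistant fisheye: a pixel r from the principal point sees the ray r / f radians off the axis. A picture is of the moment at which its call begins: read the wrist's pose just before it. There is no depth.
- workorder.sign_off(): hands the job in; it is judged then, once.
Trained networks look in a picture, given as the dict that the camera call returned (one of the last four; its "shot" number tells which), for a name from the list of things; names that differ only in an ending like _2 or _b are one class to them, and where a whole thing is asked for, a point or a joint stands for the part that bears it (a point fixed in the world has none). Each returns a list of dicts, best first, with "score" (0 to 1); they miss things now and then, are a little off and sometimes report something else, mostly with a low value. They report only what shows in the picture. A call takes as long as a camera call. They do not tell look-alikes from the thing itself.
- spotter.boxes_of(picture, name): "centre" ([x, y, z] in m, in the coordinates of the camera as it stood for that picture, good to about 4 mm: the middle of the surface that is visible of it).
The state is a dict: "clock": time; "joints": joint angles; "dq": joint speeds; "joint_efforts": joint torques, N m; "position": TCP position; "ee_rot": TCP orientation; "force": force on the tool from outside, world axes, zero at the start; "ft_torque": the same for the moment, N m; "width": opening from 0.0 (shut) to 1.0 (fully open); "gripper_force": force on a finger pad.
Only numpy, scipy, OpenCV 4.12 (cv2) and the standard library are available. Lean on these libraries where they do the work, as an engineer would, in place of code of your own. Each camera call takes 0.05 s, during which the arm holds its last target. There are 200 camera calls.

## Task

Three vessels on the bench have grey stoppers with black rubber pads that still stand proud of their mouths. With the fingertips, tap each stopper fully home until its flange sits on the rim: first the conical flask's, then the wide-mouthed amber jar's, and last the tall measuring cylinder's. Tap gently and straight down, grasp and lift nothing, and leave the vessels and the things around them standing where they are.

Things in the scene. Friction and masses are not known exactly. Their poses are not given: they have to be found in the camera images.
- flask: Small clear glass conical flask, 71 mm across the base, 30 mm at the neck and rim, rim 101 mm high, about 0.2 kg, standing loose on the worktop. Origin: centre of its underside; z up.
- jar: Amber glass jar with a wide mouth, 80 mm across, rim 137 mm high, about 0.4 kg, standing loose. Origin: centre of its underside; z up.
- cylinder: Tall narrow clear measuring cylinder on a blue six-sided foot (52 by 60 mm), tube 24 mm and rim 30 mm across, rim 200 mm high, about 0.2 kg, standing loose and easily tipped. Origin: centre of its underside; z up.
- flask_stopper (a joint): Grey plastic stopper of the flask. Slides straight down into the mouth: 0 = 10 mm proud (flange underside 10 mm above the rim), 0.010 m = fully home, flange on the rim, a hard stop; starts at 0 to 0.002. Stiff sliding fit: about 4 N moves it slowly (6 N at 50 mm/s); it stays where it is left. Cannot come out.
- jar_stopper (a joint): Grey plastic stopper of the amber jar. Slides straight down into the mouth: 0 = 10 mm proud (flange underside 10 mm above the rim), 0.010 m = fully home, flange on the rim, a hard stop; starts at 0 to 0.002. Stiff sliding fit: about 4 N moves it slowly (6 N at 50 mm/s); it stays where it is left. Cannot come out.
- cylinder_stopper (a joint): Grey plastic stopper of the measuring cylinder. Slides straight down into the mouth: 0 = 10 mm proud (flange underside 10 mm above the rim), 0.010 m = fully home, flange on the rim, a hard stop; starts at 0 to 0.002. Stiff sliding fit: about 4 N moves it slowly (6 N at 50 mm/s); it stays where it is left. Cannot come out.
- flask_stopper_top (a point): Centre of the flat top of the soft black rubber pad (28 mm across) on the flask's stopper, on the flask's axis; z up. 117 mm above the worktop when the stopper is home, up to 10 mm higher before. Under load the pad sinks 1 mm per 4 N into the stopper (6 mm at most) and springs back; it starts to push the stopper at about 1 mm. Grey flange under it 36 mm across, 8 mm thick.
- jar_stopper_top (a point): Centre of the flat top of the soft black rubber pad (54 mm across) on the jar's stopper, on the jar's axis; z up. 153 mm above the worktop when the stopper is home, up to 10 mm higher before. Under load the pad sinks 1 mm per 4 N into the stopper (6 mm at most) and springs back; it starts to push the stopper at about 1 mm. Grey flange under it 62 mm across, 8 mm thick.
- cylinder_stopper_top (a point): Centre of the flat top of the soft black rubber pad (28 mm across) on the cylinder's stopper, on the cylinder's axis; z up. 216 mm above the worktop when the stopper is home, up to 10 mm higher before. Under load the pad sinks 1 mm per 4 N into the stopper (6 mm at most) and springs back; it starts to push the stopper at about 1 mm. Grey flange under it 36 mm across, 8 mm thick.
- pot: Bystander: white sample pot with a teal screw lid, 55 mm across, 88 mm high, loose. Origin: centre of its underside.
- bottle: Bystander: squat amber reagent bottle with a black cap, 68 mm across, 106 mm high, loose. Origin: centre of its underside.
- vial: Bystander: small screw-cap vial with a white cap, 27 mm across, 60 mm high, loose. Origin: centre of its underside.
Things that resemble listed ones, but are neither listed nor needed, are in the scene too. What is shaped like the flask but purple is not meant.

How it is judged:
On the way, in this order (a step that is already met when the one before it is completed fails the run):
1. the flask's stopper is home (value of joint flask_stopper above 0.008 m), for 0.1 s.
2. then the jar's stopper is home (value of joint jar_stopper above 0.008 m), for 0.1 s.
3. then the cylinder's stopper is home (value of joint cylinder_stopper above 0.008 m), for 0.1 s.
At the end, for the whole second after the job is handed in: All three stoppers are home (pushed in at least 8 of the 10 mm), and the three vessels stand upright and at rest within 30 mm of where they started (value of joint each of flask_stopper, jar_stopper, cylinder_stopper above 0.008 m and angle between each of flask, jar, cylinder's own z axis and vertical below 0.05 rad and distance of each of flask, jar, cylinder from where it was at the start of the episode below 0.03 m and linear speed of each of flask, jar, cylinder below 0.02 m/s); the robot touches nothing.
It fails at once if the jar's stopper is pushed in before the flask's is home (value of joint jar_stopper above 0.005 m and value of joint flask_stopper below 0.008 m).
It fails at once if the cylinder's stopper is pushed in before the jar's is home (value of joint cylinder_stopper above 0.005 m and value of joint jar_stopper below 0.008 m).
It fails at once if a vessel or its stopper is struck or pressed hard (over 25 N) (contact force between any of the fingers, the arm and flask above 25 N or contact force between any of the fingers, the arm and jar above 25 N or contact force between any of the fingers, the arm and cylinder above 25 N).
It fails at once if a vessel is lifted, shoved more than 30 mm or tipped (height (world z) of any of flask, jar, cylinder above 0.008 m or distance of any of flask, jar, cylinder from where it was at the start of the episode above 0.03 m or angle between any of flask, jar, cylinder's own z axis and vertical above 0.2 rad).
It fails at once if the pot, the bottle or the vial standing by is moved more than 20 mm or tipped (distance of any of pot, bottle, vial from where it was at the start of the episode above 0.02 m or angle between any of pot, bottle, vial's own z axis and vertical above 0.3 rad).
It also fails if it takes over 45 s, if anything falls off the work surface, if the arm or the gripper's body presses on something with over 40 N, if the wrist force passes 120 N, or if a joint passes its speed limit or range.

## Working session

There is one attempt and no reset: what is moved stays moved. The work goes in short steps, Python scripts to look and compute and a tool call to move; the robot and the scene stay as the last step left them, time stands still between calls to the robot, and variables do not carry over. Pictures are saved under pics/ and viewed, at most 10 in all, crops included, and the job is handed in when it is done.

```bash
mkdir -p pics; cat > h.py <<'E'
import numpy as np, cv2
from cell import readout, cams, workorder, spotter, arm
def find(pic,name):
    T=np.array(pic["cam_to_world"]); out=[]
    for d in spotter.boxes_of(pic,name):
        out.append((round(d["score"],2),np.round((T@np.r_[d["centre"],1])[:3],3)))
    return out
E
python3 - <<'E'
from h import *
s=readout.observe();print(s["position"],s["ee_rot"],s["clock"],s["width"])
for c in("scene","top"):
    p=cams.get_image(c);cv2.imwrite(f"pics/{c}.png",p["image"]);print(c,np.round(p["cam_to_world"],3).tolist(),p["fx"])
    for n in("flask","jar","cylinder","flask_stopper_top","jar_stopper_top","cylinder_stopper_top","pot","bottle","vial"):
        print(n,find(p,n))
E
```

```text
[ 0.48835554 -0.38937977  0.29144723] [-2.82918892e+00 -1.36265663e+00  1.32452084e-03] 0.0 1.001010432553457
scene [[-0.993, -0.089, 0.071, 0.494], [-0.114, 0.721, -0.684, 0.519], [0.01, -0.688, -0.726, 0.782], [0.0, 0.0, 0.0, 1.0]] 377.03150154258736
flask [(0.96, array([ 0.456, -0.013,  0.05 ])), (0.92, array([0.511, 0.1  , 0.05 ])), (0.81, array([0.545, 0.221, 0.049])), (0.69, array([0.399, 0.123, 0.045]))]
jar [(0.75, array([ 0.577, -0.089,  0.111])), (0.22, array([ 0.392, -0.114,  0.04 ]))]
cylinder [(0.82, array([ 0.509, -0.288,  0.121]))]
flask_stopper_top [(0.72, array([0.508, 0.086, 0.13 ])), (0.64, array([0.546, 0.211, 0.127])), (0.59, array([0.4  , 0.108, 0.13 ])), (0.45, array([ 0.582, -0.116,  0.16 ]))]
jar_stopper_top [(0.59, array([ 0.58 , -0.113,  0.163]))]
cylinder_stopper_top [(0.63, array([ 0.514, -0.288,  0.225]))]
pot [(0.65, array([ 0.655, -0.279,  0.062]))]
bottle [(0.73, array([0.695, 0.167, 0.084])), (0.38, array([ 0.511, -0.286,  0.124])), (0.27, array([ 0.652, -0.279,  0.061]))]
vial [(0.52, array([ 0.393, -0.117,  0.041]))]
top [[0.0, -0.998, 0.063, 0.468], [-1.0, -0.002, -0.02, -0.047], [0.02, -0.063, -0.998, 1.519], [0.0, 0.0, 0.0, 1.0]] 488.67893317015995
flask [(0.77, array([ 0.459, -0.035,  0.038])), (0.65, array([0.404, 0.1  , 0.042])), (0.65, array([0.546, 0.197, 0.049])), (0.56, array([0.511, 0.079, 0.043])), (0.35, array([ 0.58 , -0.118,  0.163]))]
jar [(0.58, array([ 0.577, -0.114,  0.156]))]
cylinder [(0.65, array([ 0.519, -0.295,  0.104]))]
flask_stopper_top [(0.43, array([ 0.459, -0.033,  0.128])), (0.42, array([0.556, 0.212, 0.129]))]
jar_stopper_top [(0.68, array([ 0.585, -0.121,  0.164]))]
cylinder_stopper_top [(0.67, array([ 0.517, -0.298,  0.23 ]))]
pot [(0.49, array([ 0.518, -0.293,  0.102])), (0.48, array([ 0.514, -0.296,  0.225])), (0.27, array([ 0.396, -0.129,  0.056]))]
bottle [(0.76, array([0.695, 0.14 , 0.085]))]
vial [(0.46, array([ 0.397, -0.128,  0.059]))]
```

View pics/scene.png

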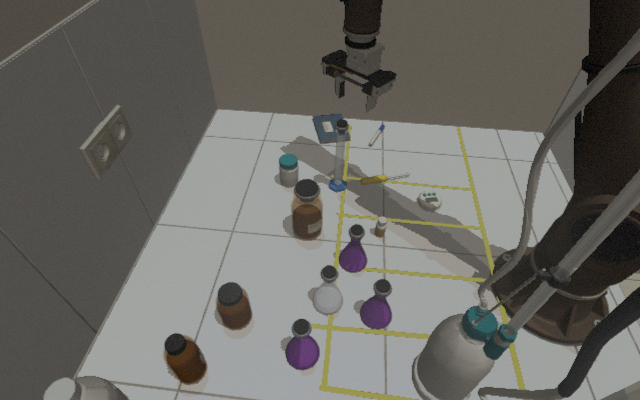

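View pics/top.png

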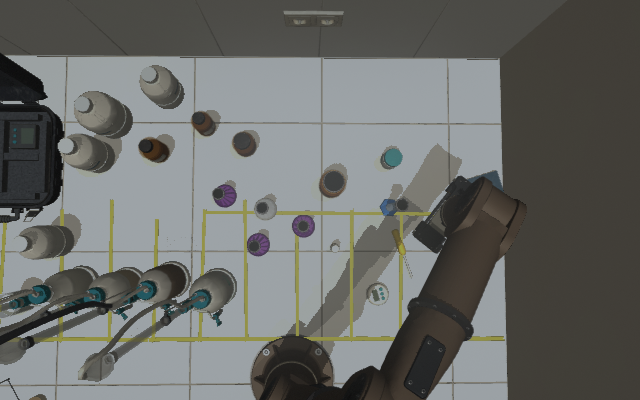

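The clear flask is at scene (328,290) / top (264,208), and the three other flask shapes are purple. The jar is at scene (307,210) / top (333,182), and the cylinder at scene (341,155) / top (395,206). Next I'll refine the pad centres from their dark blobs.

```bash
python3 - <<'E'
from h import *
from scipy.spatial.transform import Rotation as R
s=readout.observe();print(np.round(R.from_rotvec(s["ee_rot"]).as_matrix(),3).tolist())
est={"flask":(.509,.085,.126,.014),"jar":(.582,-.117,.162,.027),"cyl":(.516,-.292,.225,.014)}
tiles=[]
for c in("scene","top"):
    p=cams.get_image(c);im=p["image"];T=np.array(p["cam_to_world"])
    g=cv2.cvtColor(im,cv2.COLOR_BGR2GRAY)
    for n,(x,y,z,r) in est.items():
        q=np.linalg.inv(T)@[x,y,z,1];u=q[0]/q[2]*p["fx"]+p["cx"];v=q[1]/q[2]*p["fy"]+p["cy"]
        m=np.zeros_like(g);cv2.circle(m,(int(round(u)),int(round(v))),int(r*1.6*p["fx"]/q[2])+2,255,-1)
        k=((g<60)&(m>0)).astype(np.uint8)
        N,lab,st,ce=cv2.connectedComponentsWithStats(k)
        i=1+np.argmax(st[1:,4]); b=ce[i]
        d=T[:3,:3]@[(b[0]-p["cx"])/p["fx"],(b[1]-p["cy"])/p["fy"],1]
        P=T[:3,3]+d*(z-T[2,3])/d[2]
        print(c,n,"proj",round(u,1),round(v,1),"blob",np.round(b,1),st[i].tolist(),np.round(P,4))
        a,bb=int(u)-20,int(v)-20
        t=cv2.resize(im[bb:bb+40,a:a+40],(260,260),interpolation=cv2.INTER_NEAREST)
        cv2.drawMarker(t,tuple(int((w-o+.5)*6.5) for w,o in zip(b,(a,bb))),(0,255,0),0,15);tiles.append(t)
cv2.imwrite("pics/crops.png",np.vstack([np.hstack(tiles[:3]),np.hstack(tiles[3:])]))
E
```

```text
[[0.623, 0.782, 0.0], [0.782, -0.623, 0.0], [0.0, 0.0, -1.0]]
scene flask proj 329.0 270.1 blob [328.9 271.6] [323, 266, 13, 12, 123] [0.509  0.0885 0.126 ]
scene jar proj 306.4 186.6 blob [306.3 187.6] [296, 180, 22, 16, 294] [ 0.5818 -0.1134  0.162 ]
scene cyl proj 340.9 123.6 blob [341.4 123.2] [337, 119, 10, 9, 71] [ 0.5147 -0.2939  0.225 ]
top flask proj 261.4 208.1 blob [260.5 207.5] [260, 207, 2, 2, 2] [0.5107 0.0877 0.126 ]Traceback (most recent call last):
  File "<stdin>", line 14, in <module>
    return _wrapfunc(a, 'argmax', axis=axis, out=out, **kwds)
    return bound(*args, **kwds)
ValueError: attempt to get argmax of an empty sequence
```

Call:
drive_effector:
  deltas: "0 0 -0.04 0 0\n0 0 -0.04 0 0\n0.038 -0.028 0 0 0\n0.038 -0.028 0 0 0\n0.038 -0.028 0 0 0\n0.038 -0.028 0 0 0\n0.038 -0.028 0 0 0\n0.038 -0.028 0 0 0\n0.038 -0.028 0 0 0\n0.038 -0.028 0 0 0"
  grip_force: 10

```text
clock: 2.1
position: [0.5028, -0.0104, 0.3725]
ee_rot: [2.83, 1.363, 0.001]
force: [0.9, 0.2, -1.4]
width: 0.177
gripper_force: 0.0
```

Call:
drive_effector:
  deltas: "0.04 -0.0275 0 0 0\n0.041 -0.0275 0 0 0\n0 0 0.04 0 0\n0 0 0.04 0 0\n0 0 0.04 0 0\n0 0 0.03 0 0\n0 0 0 0 0"

```text
clock: 2.8
position: [0.5084, 0.0847, 0.2188]
ee_rot: [-2.829, -1.363, 0.011]
force: [-0.1, -1.2, 0.8]
width: 0.007
gripper_force: 0.0
```

```bash
python3 - <<'E'
from h import *
s=readout.observe();print(s["position"],s["force"])
p=cams.get_image("scene")
im=p["image"];cv2.imwrite("pics/s2.png",cv2.resize(im[200:320,260:400],(700,600),interpolation=cv2.INTER_CUBIC))
p=cams.get_image("top");cv2.imwrite("pics/t2.png",p["image"])
T=np.array(p["cam_to_world"]);g=cv2.cvtColor(p["image"],cv2.COLOR_BGR2GRAY)
for n in("jar_stopper_top","cylinder_stopper_top"):print(n,find(p,n))
cv2.imwrite("pics/t2.png",cv2.resize(p["image"][165:225,320:420],(800,480),interpolation=cv2.INTER_NEAREST))
E
```

```text
[0.50835019 0.08467144 0.21878186] [-0.07617331 -1.20649885  0.84394482]
jar_stopper_top [(0.77, array([ 0.584, -0.12 ,  0.159]))]
cylinder_stopper_top [(0.62, array([ 0.518, -0.3  ,  0.228])), (0.46, array([ 0.518, -0.294,  0.101]))]
```

View pics/s2.png

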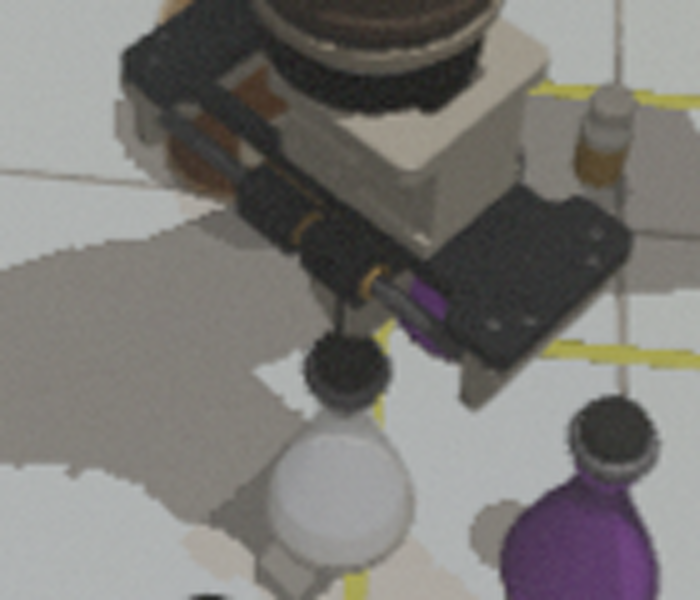

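View pics/t2.png

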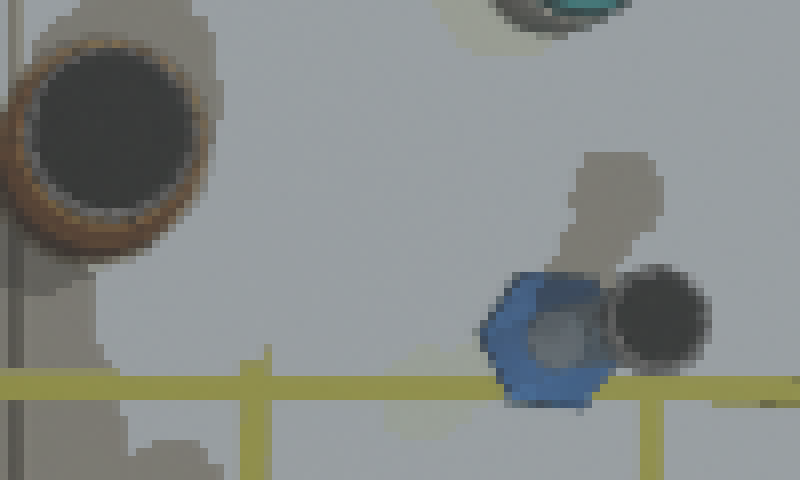

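Scene crop: the flask pad is at crop (348,362), i.e. px (329.6,272), just below and in front of the fingertip. Top crop: the jar pad is at px (333.6,181) and the cylinder pad at px (402,204.3). I'll convert these to positions.

```bash
python3 - <<'E'
from h import *
s=readout.observe();print(s["position"])
P={c:cams.get_image(c) for c in("scene","top")}
def ray(c,u,v,z):
    p=P[c];T=np.array(p["cam_to_world"]);d=T[:3,:3]@[(u-p["cx"])/p["fx"],(v-p["cy"])/p["fy"],1];return np.round(T[:3,3]+d*(z-T[2,3])/d[2],4)
def proj(c,X):
    p=P[c];q=np.linalg.inv(np.array(p["cam_to_world"]))@np.r_[X,1];return q[0]/q[2]*p["fx"]+p["cx"],q[1]/q[2]*p["fy"]+p["cy"]
print("jar",ray("top",333.6,181,.162),"cyl",ray("top",402,204.3,.225))
print("flask",ray("scene",329.2,271,.126))
u=proj("scene",s["position"]-[0,0,.066]);print("tip scene",u,"crop",(u[0]-260)*5,(u[1]-200)*5)
print(find(P["scene"],"flask_stopper_top"))
# top-view blob threshold from first image
im=cv2.imread("pics/top.png");c=im[190:225,245:280]
cv2.imwrite("pics/f.png",cv2.resize(c,(560,560),interpolation=cv2.INTER_NEAREST))
E
```

```text
[0.51168387 0.08564386 0.22414008]
jar [ 0.5837 -0.1186  0.162 ] cyl [ 0.5166 -0.2972  0.225 ]
flask [0.5085 0.087  0.126 ]
tip scene (np.float64(328.2588985591203), np.float64(261.2547779606002)) crop 341.2944927956016 306.2738898030011
[(0.68, array([0.693, 0.164, 0.082])), (0.6, array([0.399, 0.108, 0.128])), (0.53, array([0.509, 0.087, 0.129])), (0.45, array([0.545, 0.209, 0.125]))]
```

View pics/f.png

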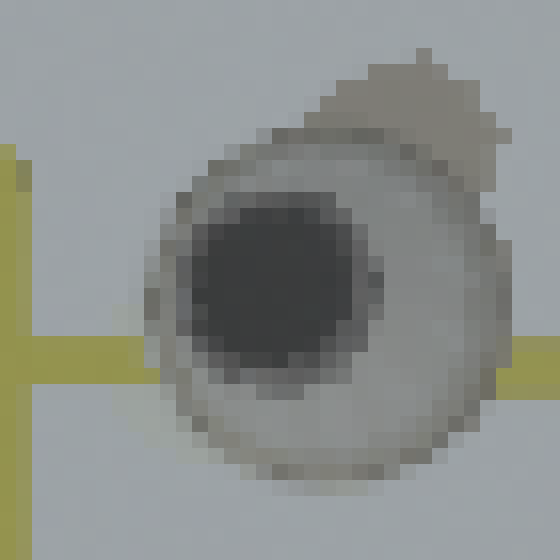

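Call:
drive_effector:
  deltas: "0 0 0.01 0 0\n0 0 0.01 0 0\n0 0 0.003 0 0\n0 0 0.003 0 0\n0 0 0.003 0 0\n0 0 0.003 0 0"

```text
clock: 3.75
position: [0.5107, 0.0854, 0.1901]
ee_rot: [2.83, 1.363, 0.0]
force: [-1.6, -0.3, 4.6]
width: 0.005
gripper_force: 2.3
```

Call:
drive_effector:
  deltas: "0 0 0.003 0 0\n0 0 0.003 0 0\n0 0 0.002 0 0\n0 0 0 0 0"

```text
clock: 4.15
position: [0.5106, 0.0854, 0.1821]
ee_rot: [2.83, 1.363, 0.0]
force: [-0.5, 0.2, 4.2]
width: 0.004
gripper_force: 1.7
```

Call:
drive_effector:
  deltas: "0 0 0.001 0 0\n0 0 0.001 0 0\n0 0 0 0 0"

```text
clock: 4.45
position: [0.5108, 0.0854, 0.1806]
ee_rot: [2.83, 1.363, 0.001]
force: [-2.0, -1.5, 10.0]
width: 0.004
gripper_force: 4.5
```

Force rose to 10 N at the stop height, so the flask stopper is home. Retreat, then on to the jar.

Call:
drive_effector:
  deltas: "0 0 -0.01 0 0\n0 0 -0.03 0 0\n0 0 -0.035 0 0\n-0.019 0.0305 0 0 0\n-0.019 0.0305 0 0 0\n-0.019 0.0305 0 0 0\n-0.019 0.0305 0 0 0\n-0.019 0.0305 0 0 0\n-0.019 0.0305 0 0 0\n0 0 0 0 0"

```text
clock: 5.45
position: [0.5831, -0.1242, 0.2551]
ee_rot: [2.833, 1.352, -0.002]
force: [-0.2, -0.4, -0.1]
width: 0.005
gripper_force: 0.0
```

```bash
python3 - <<'E'
from h import *
p=cams.get_image("scene");print(find(p,"flask_stopper_top"));print(readout.observe()["position"])
im=p["image"];cv2.imwrite("pics/s3.png",cv2.resize(im[100:320,240:430],(518,600),interpolation=cv2.INTER_CUBIC))
E
```

```text
[(0.52, array([0.505, 0.086, 0.12 ])), (0.43, array([0.399, 0.107, 0.128]))]
[ 0.58244971 -0.1185921   0.25510993]
```

View pics/s3.png

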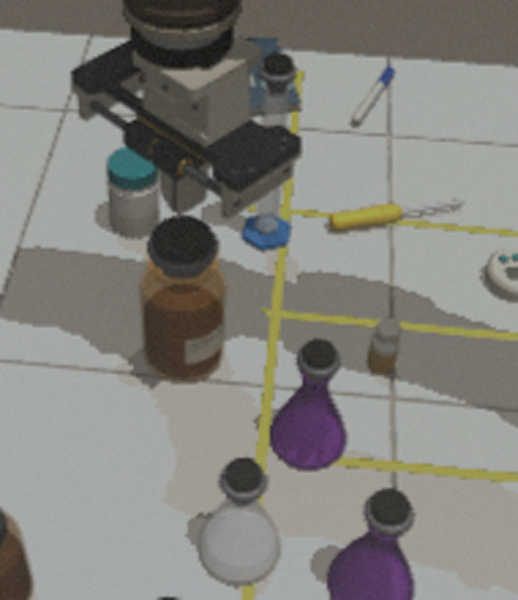

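The flask stands with its flange on the rim (crop 243,475), and the fingertips are above the jar pad (crop 183,240). Pressing the jar stopper.

Call:
drive_effector:
  deltas: "0 0 0.012 0 0\n0 0 0.01 0 0\n0 0 0.003 0 0\n0 0 0.003 0 0\n0 0 0.003 0 0\n0 0 0.003 0 0\n0 0 0.002 0 0\n0 0 0 0 0"

```text
clock: 6.35
position: [0.5826, -0.1177, 0.2192]
ee_rot: [-2.83, -1.363, -0.0]
force: [-1.4, 1.2, 2.8]
width: 0.004
gripper_force: 1.7
```

Call:
drive_effector:
  deltas: "0 0 0.001 0 0\n0 0 0.001 0 0\n0 0 0.001 0 0\n0 0 0 0 0"

```text
clock: 6.75
position: [0.5829, -0.1177, 0.2168]
ee_rot: [2.83, 1.363, 0.001]
force: [-1.8, 1.3, 9.3]
width: 0.004
gripper_force: 4.7
```

Call:
drive_effector:
  deltas: "0 0 -0.01 0 0\n0 0 -0.035 0 0\n0 0 -0.04 0 0\n0 0 -0.03 0 0\n-0.0363 0.012 0 0 0\n-0.0363 0.012 0 0 0\n-0.0363 0.012 0 0 0\n-0.0363 0.012 0 0 0\n-0.0363 0.012 0 0 0\n0 0 0 0 0"

```text
clock: 7.75
position: [0.513, -0.3041, 0.3312]
ee_rot: [2.834, 1.349, -0.005]
force: [0.4, 0.5, 0.0]
width: 0.005
gripper_force: 0.0
```

```bash
python3 - <<'E'
from h import *
p=cams.get_image("scene");print(find(p,"jar_stopper_top"));print(readout.observe()["position"])
im=p["image"];cv2.imwrite("pics/s4.png",cv2.resize(im[60:240,270:390],(400,600),interpolation=cv2.INTER_CUBIC))
E
```

```text
[(0.87, array([ 0.577, -0.116,  0.155])), (0.67, array([0.508, 0.089, 0.119]))]
[ 0.5157271  -0.29839148  0.33122914]
```

View pics/s4.png

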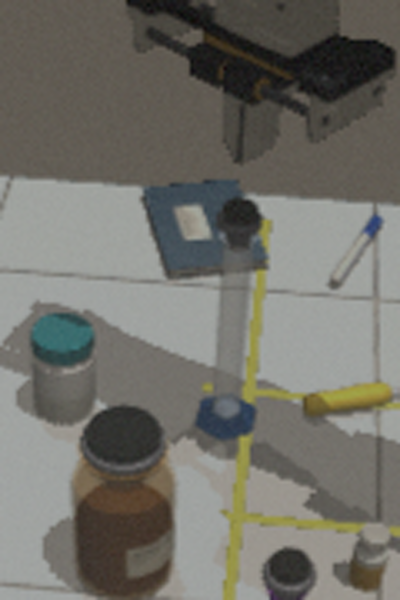

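The jar flange is on its rim (crop 122,460). The tip (crop 240,155) is over the cylinder pad (crop 240,215). Pressing the last one.

Call:
drive_effector:
  deltas: "0 0 0.013 0 0\n0 0 0.013 0 0\n0 0 0.007 0 0\n0 0 0.003 0 0\n0 0 0.003 0 0\n0 0 0.003 0 0\n0 0 0.003 0 0\n0 0 0.003 0 0\n0 0 0 0 0"

```text
clock: 8.75
position: [0.5164, -0.2971, 0.2832]
ee_rot: [2.83, 1.363, 0.0]
force: [-0.2, 1.8, 4.3]
width: 0.003
gripper_force: 1.7
```

Call:
drive_effector:
  deltas: "0 0 0.002 0 0\n0 0 0.001 0 0\n0 0 0.001 0 0\n0 0 0 0 0"

```text
clock: 9.15
position: [0.5167, -0.2973, 0.2798]
ee_rot: [2.829, 1.363, 0.001]
force: [-0.5, 0.4, 8.7]
width: 0.009
gripper_force: 4.2
```

Home (8.7 N at the stop height). Straight up, let it settle, check, then hand in.

Call:
drive_effector:
  deltas: "0 0 -0.005 0 0\n0 0 -0.02 0 0\n0 0 -0.03 0 0\n0 0 -0.03 0 0\n0 0 0 0 0\n0 0 0 0 0\n0 0 0 0 0"

```text
clock: 9.85
position: [0.5158, -0.297, 0.3629]
ee_rot: [-2.829, -1.362, 0.002]
force: [0.2, 0.3, -0.5]
width: 0.006
gripper_force: 0.0
```

```bash
python3 - <<'E'
from h import *
p=cams.get_image("scene");im=p["image"]
for n in("flask_stopper_top","jar_stopper_top","cylinder_stopper_top"):print(n,find(p,n))
cv2.imwrite("pics/s5.png",cv2.resize(im[60:320,250:410],(369,600),interpolation=cv2.INTER_CUBIC))
E
```

```text
flask_stopper_top [(0.75, array([0.547, 0.21 , 0.127])), (0.64, array([0.402, 0.108, 0.128])), (0.39, array([ 0.511, -0.289,  0.114]))]
jar_stopper_top [(0.68, array([ 0.578, -0.115,  0.153]))]
cylinder_stopper_top [(0.6, array([ 0.51 , -0.29 ,  0.214]))]
```

View pics/s5.png

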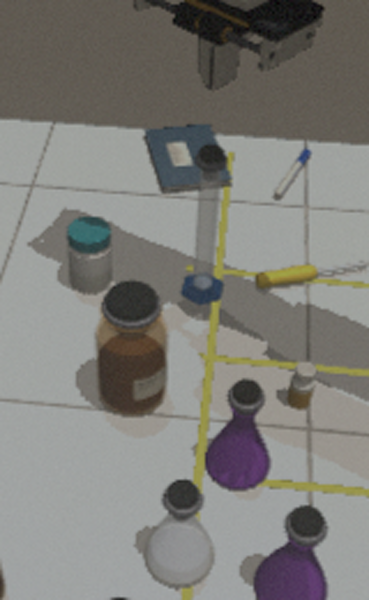

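All three vessels are standing where they were, the stoppers are seated, and the gripper is clear of everything.

```bash
python3 -c "
from cell import workorder;print(workorder.sign_off())"
```

```text
the job is handed in; nothing more can be done
None
```

I tapped the three stoppers home in order (flask, jar, cylinder), each with a measured push of no more than about 10 N, and handed the job in at about 10 s; the last picture showed all three vessels upright in place, but sign-off returned no verdict.

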